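# Level the sprung glass shelf and hold it for locking

## Robot

A 7-joint arm with a two-finger parallel gripper is mounted at the origin on the work surface. World frame = base frame: x ahead of the robot, y to its left, z up, the work surface at z = 0. Lengths are in m, angles in degrees, forces in N, time in s.
With the tool pointing down it reaches from about 0.425 to 1.025 m from the base axis. Payload 3.6 kg.
Tool frame: the origin (TCP) lies midway between the tips of the shut fingers; the grasp point (between the pads) lies 19 mm behind it; z points along the fingers, y is the direction in which the jaws open and shut (so a half turn about z gives the same grasp; the last joint's range is limited). The gripper opens to 85 mm and grips with 20 to 120 N. Pads are 22 mm wide; open, the fingers measure 114 mm over their backs; the gripper's body (76 mm by 85 mm) begins 54 mm behind the grasp point. The pads swing forward as they close: fully open they stand 13 mm farther back than shut.
Start: joints at [67.294, 33.873, 2.773, 92.16, -1.908, 54.013, -1.931], TCP at [0.216, -0.692, 0.231] pointing down, gripper open.
Joint ranges: [-153.93, 153.93], [-27.13, 128.08], [-72.61, 78.16], [10.71, 143.7], [-87.88, 267.88], [4.46, 118.87], [-176.78, 176.78]. Speed limits (degrees/s): [147.25, 147.25, 180, 180, 180, 180, 180].

## Interface

Orientations are given as [roll, pitch, yaw] about the fixed x, y, z axes, in that order (R = Rz(yaw) Ry(pitch) Rx(roll)).
In Python, from workcell import env gives the robot as it stands. The module is installed in compiled form; this text tells all that it offers.
- The arm moves only by the tool apply_moves, never from a script. Its argument "targets" is a list of rows, each an object of numbers: "x", "y", "z": the shift along the world's x, y, z each as a share of 0.4 m, from -1 to 1; "ax", "ay", "az": the turn, a rotation vector about the world's x, y, z each as a share of pi/4 rad, from -1 to 1. In form: [{"x": .., "y": .., "z": .., "ax": .., "ay": .., "az": ..}, ...]. A call has 1 to 10 rows; each row shifts and turns the commanded pose from where the row before left it; what a row does not reach is not made up. A row lasts 1/8 s, in which the tool goes at most 62.5 mm and 10.7 degrees, less where a joint would pass 70% of its speed; a pose out of reach is approached as far as the arm can. A call with a number of a shift or a turn outside -1 to 1 is refused whole. A call with a gripper value outside its range is refused whole. "jaw" is the finger opening in mm, from 0 to 85.4, set as the call begins (left out, the last holds). The fingers move at their own pace and stop on an object; "force" is the grip in N (left out, the last holds). Time passes only in rows, so rows that do not move let the fingers close. It gives the time, the measured TCP pose, the force and the opening at its end, in the units of the state.
- env.get_state(): the state, without advancing time (a new reading comes with each control period).
- env.grab_frame(name): name is "side" or "top"; returns a dict with "image" (420x560x3 uint8, red, green, blue), "K" (3x3 intrinsics, pixels), "T" (4x4, takes a point from camera to world coordinates). Camera axes: x right, y up, looking along -z (the intrinsics and any distortion apply to the point x, -y, -z); pixel columns grow to the right and rows downward; lengths in m; the calibration is good to about 2 mm. A picture is of the moment at which its call begins. There is no depth.
- env.hand_in(): hands the job in, once; it reports no verdict.
The state is a dict: "time": time; "joints": joint angles; "joint_vel": joint speeds; "effort": joint torques, N m; "eef_pos": TCP position; "eef_rot": TCP orientation; "ft_force": force on the tool from outside, world axes, zero at the start; "wrist_torque": the same for the moment, N m; "opening": finger opening in m.
Only numpy, scipy, OpenCV 4.12 (cv2) and the standard library are available. Lean on these libraries where they do the work, as an engineer would, in place of code of your own. Each camera call takes 0.05 s, during which the arm holds its last target.

## Task

Stand the spirit level upright and lengthwise on the clear middle of the raised metal shelf and let go of it. Then grip the shelf's black foot knob, press that end of the shelf down fully home against its spring, and turn the knob until the bubble sits between the two lines with the foot held home. Finish while still gripping the knob and pressing it fully down, so that a colleague can tighten the lock nut; leave the other things on the counter alone.

Things in the scene. Friction and masses are not known exactly. Their poses are not given: they have to be found in the camera images.
- level: Spirit level: straight aluminium bar with black ends, 200 long x 22 wide x 45 mm tall, 0.2 to 0.45 kg, standing upright on the counter. Origin at the centre of its underside; x along its length, y across its width, z up. A vial 104 mm long lies along its top face (white bubble 20 mm long on yellow-green, two dark lines 33 mm apart). Grip it across its width, best in the middle.
- bubble (a joint): Position of the bubble in the vial in m along the level's own +x; 0 is centred, the ends are at -0.038 and 0.038. The bubble goes to the higher end, 15 mm for each 0.01 rad of slope, and takes about 2.5 s to settle after a movement. It counts as between the lines within 5 mm of 0.
- shelf_mid (a point): Middle of the clear area on the shelf board's top, about 70 mm above the counter. z up; y along the shelf, away from the knob; x across it (away from the robot at yaw 0). Board 400 (y) x 140 (x) x 6 mm, from y = -230 to +170 and x = -70 to +70 mm of this point; knob axis at y = -190, hinge at y = +130 mm. Only the knob stands on it; it slopes up to 0.03 rad.
- stand: Fixed low stand under the shelf: steel base plate 420 x 120 x 6 mm screwed to the counter, with the shelf hinged on it. Origin at the centre of its underside; y runs along the shelf towards the hinged end. Nothing but the shelf is on it.
- knob_grip (a point): Grip point on the foot knob's vertical axis, about 112 mm above the counter, 8 mm below the knob's top. Black upright bar 50 long x 12 wide x 32 mm tall on a disc 48 mm across whose top is 24 mm below this point. Turns with the knob: x along the bar, y across its 12 mm width (grip across it from above), z up. Its height changes only with the press, not with turning.
- knob (a joint): Foot knob angle in rad, growing CLOCKWISE seen from above, -2.6 to 2.6. Each radian clockwise raises the knob end of the shelf by 0.01 rad (bubble 15 mm towards the knob end); anticlockwise lowers it. It starts 0.4 to 1.5 rad from the wanted angle (which differs each time), turns with about 0.12 N m and stays where it is left.
- press (a joint): How far the knob end is pressed down on its sprung foot, in rad about the hinge 0.32 m away: 0 free (up), 0.0125 fully home on its stop, 4 mm lower at the knob. It takes about 3 N to start and 5 to 7 N to reach the stop, springs back when let go, and shifts the bubble by 19 mm in all. Up to 25 N does no harm.

How it is judged (in metres and radians):
On the way, in this order (a step that is already met when the one before it is completed fails the run):
1. the spirit level stands upright and lengthwise on the clear middle of the shelf, let go (z of level in the frame of shelf_mid between -0.004 and 0.006 m and x of level in the frame of shelf_mid between -0.05 and 0.05 m and y of level in the frame of shelf_mid between -0.06 and 0.06 m and angle between the x axis of level and the y axis of shelf_mid, either way round below 0.25 rad and angle between level's own z axis and vertical below 0.1 rad and linear speed of level below 0.02 m/s and contact force between level and the arm below 0.2 N and contact force between level and the fingers below 0.2 N), for 0.3 s.
2. the foot knob is gripped and pressed fully home (value of joint press above 0.0095 rad and distance between the grasp point and knob_grip below 0.028 m and contact force between the fingers and knob above 4 N), for 0.2 s.
At the end, for the whole second after the job is handed in: Level upright on the shelf, untouched (within 50 mm across and 60 mm along of the clear middle, lengthwise within 0.25 rad); bubble within 5 mm of centre; knob still gripped (grasp point within 28 mm, over 4 N), not turning, and pressed home (press above 0.0095 rad) (all of step 1 and all of step 2 and value of joint bubble between -0.005 and 0.005 m and velocity of joint knob between -0.1 and 0.1 rad/s); the arm keeps its last pose, push and grip.
It fails at once if a bystander on the counter is pushed over 3 cm (distance of any of mug, tumbler, coasters, can, bottle, bar_spoon, mouse from where it was at the start of the episode above 0.03 m).
It fails at once if an upright bystander is knocked over (angle between any of mug, tumbler, can, bottle's own z axis and vertical above 0.4 rad).
It also fails if it takes over 64 s, if anything falls off the work surface, if the arm or the gripper's body presses on something with over 40 N, if the wrist force passes 120 N, or if a joint passes its speed limit or range.

## Working session

There is one attempt and no reset: what is moved stays moved. The work goes in short steps, Python scripts to look and compute and a tool call to move; the robot and the scene stay as the last step left them, time stands still between calls to the robot, and variables do not carry over. Pictures are saved under pics/ and viewed, and the job is handed in when it is done.

Besides the shell and the picture viewer there is one more tool, called after "Emit:" as name(argument=value, ...) on one line, values as JSON. apply_moves: Moves the arm, as the interface text tells. Its arguments: {"type":"object","properties":{"targets":{"type":"array"},"jaw":{"type":"number"},"force":{"type":"number"}},"required":["targets"]}

```bash
mkdir -p pics; python3 - <<'E'
from workcell import env
import cv2
for n in("side","top"):
    f=env.grab_frame(n); cv2.imwrite(f"pics/{n}0.png",f["image"][:,:,::-1]); print(f["K"].round(1).tolist(),f["T"].round(3).tolist(), f.keys())
print(env.get_state())
E
```

```text
[[388.1, 0.0, 286.7], [0.0, 388.1, 212.8], [0.0, 0.0, 1.0]] [[-0.852, 0.314, -0.419, 0.147], [-0.523, -0.54, 0.659, 0.704], [-0.019, 0.781, 0.624, 0.679], [0.0, 0.0, 0.0, 1.0]] dict_keys(['image', 'K', 'T'])
[[414.6, 0.0, 279.9], [0.0, 414.6, 205.6], [0.0, 0.0, 1.0]] [[-0.009, 0.998, -0.055, 0.492], [-1.0, -0.01, -0.022, 0.043], [-0.022, 0.055, 0.998, 0.876], [0.0, 0.0, 0.0, 1.0]] dict_keys(['image', 'K', 'T'])
{'time': 0.1, 'joints': array([67.29236143, 33.9211757 ,  2.76696035, 92.23135685, -1.90797546,
       54.01314867, -1.93026054]), 'joint_vel': array([ 0.05368207, -0.12694215,  0.06907712, -0.18746244, -0.01211089,
       -0.0083986 ,  0.03304732]), 'effort': array([ 5.04433890e-03, -5.49995792e+01,  1.55337788e+00, -1.98825037e+01,
        9.63834173e-03,  3.91122696e-03, -1.25588883e-05]), 'eef_pos': array([ 0.2159902 , -0.69126684,  0.23023105]), 'eef_rot': array([-1.79880582e+02,  6.32027095e-03,  1.73561685e+01]), 'ft_force': array([ 0.52170456, -0.31767932, -0.2612557 ]), 'wrist_torque': array([ 0.0115674 , -0.00446438, -0.02993079]), 'opening': 0.08519110704527966}
```

View pics/side0.png

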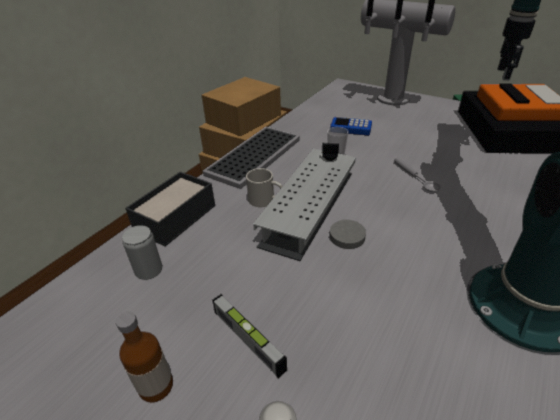

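View pics/top0.png

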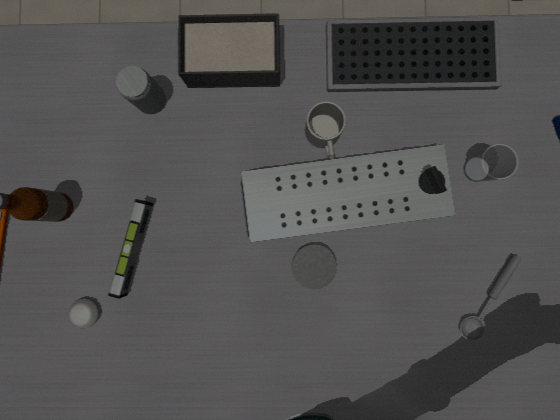

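```bash
cat > h.py <<'E'
from workcell import env
import cv2,numpy as np
def px2w(f,u,v,z):
    K,T=f["K"],f["T"]
    d=np.array([(u-K[0,2])/K[0,0],-(v-K[1,2])/K[1,1],-1.]); d=T[:3,:3]@d; o=T[:3,3]
    return o+d*(z-o[2])/d[2]
def w2px(f,p):
    K,T=f["K"],f["T"]; c=T[:3,:3].T@(np.array(p)-T[:3,3])
    return np.array([K[0,2]+K[0,0]*c[0]/-c[2],K[1,2]+K[1,1]*(-c[1])/-c[2]])
def crop(f,u0,v0,u1,v1,name,s):
    im=f["image"][v0:v1,u0:u1,::-1]; im=cv2.resize(im,None,fx=s,fy=s,interpolation=cv2.INTER_CUBIC)
    im=np.clip(im.astype(float)*1.6,0,255).astype(np.uint8)
    cv2.imwrite("pics/"+name,im)
E
python3 - <<'E'
from h import *
f=env.grab_frame("top")
crop(f,230,130,470,250,"a1.png",3.3); crop(f,90,180,180,310,"a2.png",4.5); crop(f,395,140,465,215,"a3.png",8)
E
```

```text
(no output)
```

View pics/a1.png

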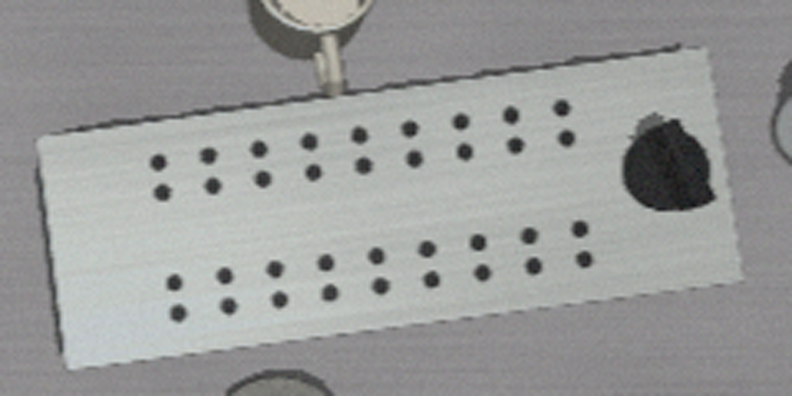

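View pics/a2.png

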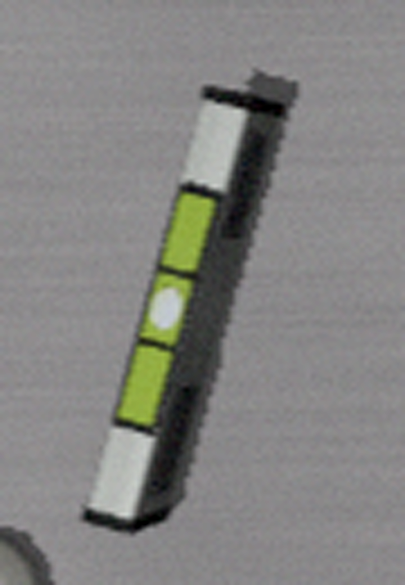

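View pics/a3.png

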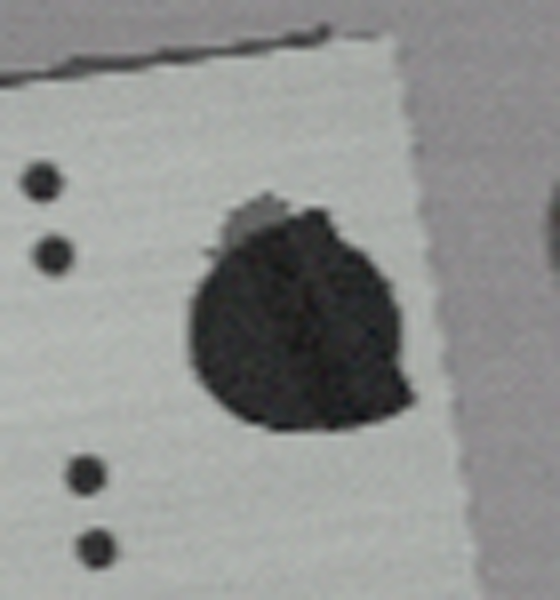

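```bash
python3 - <<'E'
from h import *
f=env.grab_frame("top")
im=f["image"][155:205,405:460,::-1].astype(float)
im=np.clip((im-15)*5,0,255).astype(np.uint8)
cv2.imwrite("pics/b1.png",cv2.resize(im,None,fx=10,fy=10,interpolation=cv2.INTER_NEAREST))
s=env.grab_frame("side")
im=s["image"][130:175,305:365,::-1].astype(float)
im=np.clip((im-5)*4,0,255).astype(np.uint8)
cv2.imwrite("pics/b2.png",cv2.resize(im,None,fx=10,fy=10,interpolation=cv2.INTER_NEAREST))
c=[px2w(f,*p,.07)[:2] for p in [(241.5,171.5),(444.5,144.5),(455,215),(251,241.5)]]
for p in c: print(p.round(4))
E
```

```text
[0.604  0.1356]
[ 0.652  -0.2606]
[ 0.5146 -0.2764]
[0.467  0.1177]
```

View pics/b1.png

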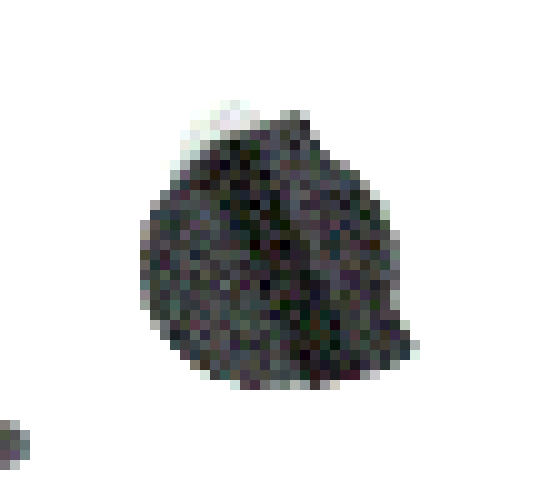

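View pics/b2.png

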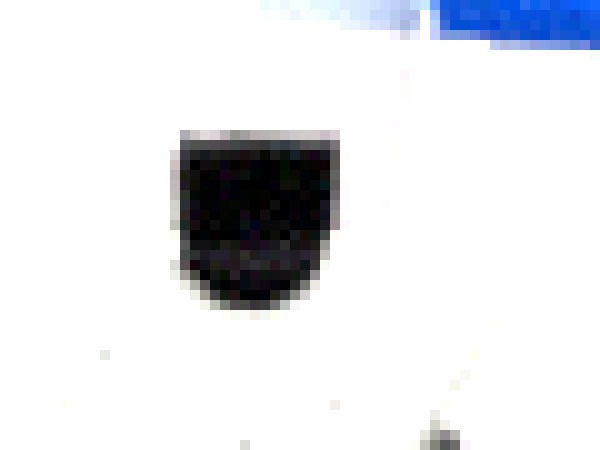

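```bash
cat > fit.py <<'E'
from h import *
from scipy.optimize import minimize
def rend(f,x,y,a,bz=.0,S=8,box=(400,150,470,215)):
    u0,v0,u1,v1=box
    m=np.zeros(((v1-v0)*S,(u1-u0)*S),np.uint8)
    def hull(P):
        q=np.array([(w2px(f,p)-[u0,v0]+.5)*S for p in P]).astype(np.float32)
        cv2.fillConvexPoly(m,cv2.convexHull(q).round().astype(np.int32),255)
    t=np.linspace(0,6.28,40)
    hull([(x+.024*np.cos(k),y+.024*np.sin(k),z+bz) for k in t for z in(.072,.088)])
    c,s=np.cos(a),np.sin(a)
    hull([(x+c*i*.025-s*j*.006,y+s*i*.025+c*j*.006,z+bz) for i in(-1,1) for j in(-1,1) for z in(.088,.12)])
    return cv2.resize(m,(u1-u0,v1-v0),interpolation=cv2.INTER_AREA)/255.
def fit(f,x,y,box=(400,150,470,215)):
    g=f["image"][box[1]:box[3],box[0]:box[2]].astype(float).mean(2)
    bg=np.median(g[g>70]) ; t=np.clip((bg-g)/(bg-30),0,1); t=np.clip((t-.45)/.5,0,1)
    gx=[]
    for a in np.radians(np.arange(0,180,10)):
        r=minimize(lambda p:((rend(f,p[0],p[1],p[2],box=box)-t)[2:-2,2:]**2)[:, :44].sum(),[x,y,a],method="Nelder-Mead",options=dict(initial_simplex=[[x,y,a],[x+.005,y,a],[x,y+.005,a],[x,y,a+.2]],maxiter=80))
        gx.append((r.fun,r.x[0],r.x[1],np.degrees(r.x[2])))
    gx.sort(); return gx
if __name__=="__main__":
    f=env.grab_frame("top")
    for r in fit(f,.5786,-.2297)[:6]: print(np.round(r,4))
    print("level",[px2w(f,*p,.045).round(4) for p in [(144,202.2),(117.1,295.1)]])
    # vial bubble
    print("bubble",px2w(f,127,248.7,.045).round(4))
E
python3 fit.py
```

```text
[68.8332  0.5805 -0.2309 34.9862]
[68.899   0.5804 -0.2309 34.2411]
[ 68.9434   0.5805  -0.2309 215.3129]
[69.0094  0.5805 -0.2309 34.4042]
[69.0922  0.5805 -0.2311 35.0612]
[69.1747  0.5804 -0.2309 36.7291]
level [array([0.5473, 0.3366, 0.045 ]), array([0.3615, 0.3892, 0.045 ])]
bubble [0.4539 0.3702 0.045 ]
```

```bash
python3 - <<'E'
from fit import *
f=env.grab_frame("top")
out=[]
box=(400,150,470,215)
for a in (22,28,35):
    im=np.clip((f["image"][150:215,400:470,::-1].astype(float)-10)*2.5,0,255).astype(np.uint8)
    im=cv2.resize(im,None,fx=7,fy=7,interpolation=cv2.INTER_NEAREST)
    x,y=.5804,-.2309;c,s=np.cos(np.radians(a)),np.sin(np.radians(a))
    for z,col in((.12,(0,0,255)),(.088,(0,255,0))):
        q=[((w2px(f,(x+c*i*.025-s*j*.006,y+s*i*.025+c*j*.006,z))-[400,150]+.5)*7) for i,j in((-1,-1),(1,-1),(1,1),(-1,1))]
        cv2.polylines(im,[np.int32(q)],True,col,1)
    out.append(im[:, 80:350])
    g=f["image"][150:215,400:470].astype(float).mean(2)
    r=rend(f,x,y,np.radians(a)); print(a, ((g<60)!=(r>.5))[:, :46].sum())
cv2.imwrite("pics/c1.png",np.hstack(out))
E
```

```text
22 108
28 106
35 102
```

View pics/c1.png

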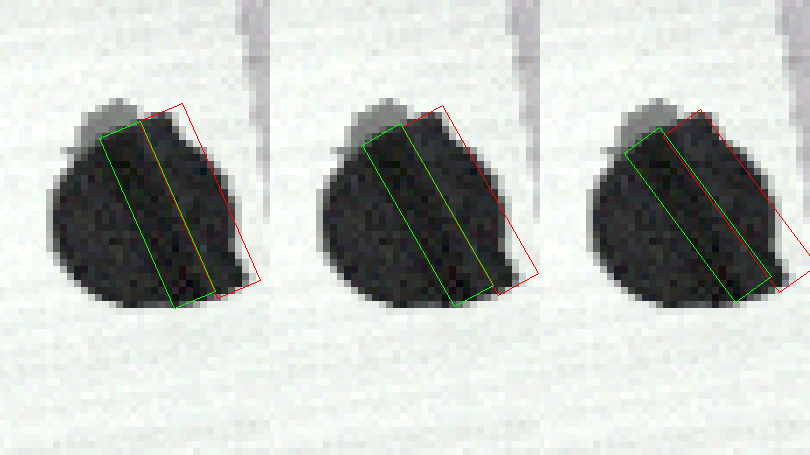

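Emit:
apply_moves(targets=[{"x": 0.071, "y": 0.098, "z": 0.018, "az": 0.2}, {"x": 0.071, "y": 0.098, "z": 0.018, "az": 0.2}, {"x": 0.071, "y": 0.098, "z": 0.018, "az": 0.2}, {"x": 0.071, "y": 0.098, "z": 0.018, "az": 0.2}, {"x": 0.071, "y": 0.098, "z": 0.018, "az": 0.2}, {"x": 0.071, "y": 0.098, "z": 0.018, "az": 0.2}, {"x": 0.071, "y": 0.098, "z": 0.018, "az": 0.2}, {"x": 0.071, "y": 0.098, "z": 0.018, "az": 0.2}, {"x": 0.071, "y": 0.098, "z": 0.018, "az": 0.2}, {"x": 0.071, "y": 0.098, "z": 0.018, "az": 0.2}], jaw=85)

```text
invalid input at $.targets[0]: expected keys x, y, z, ax, ay, az
```

Emit:
apply_moves(targets=[{"x": 0.021, "y": 0.125, "az": 0.2}, {"x": 0.021, "y": 0.125, "az": 0.2}, {"x": 0.021, "y": 0.125, "az": 0.2}, {"x": 0.021, "y": 0.125, "az": 0.2}, {"x": 0.021, "y": 0.125, "az": 0.2}, {"x": 0.021, "y": 0.125, "az": 0.2}])

```text
invalid input at $.targets[0]: expected keys x, y, z, ax, ay, az
```

Emit:
apply_moves(targets=[{"x": -0.03, "y": 0.115, "az": 0.073}, {"x": -0.03, "y": 0.115}, {"x": -0.03, "y": 0.115}, {"x": -0.03, "y": 0.115}, {"x": -0.03, "y": 0.115}, {"x": -0.03, "y": 0.115}, {"x": -0.03, "y": 0.115}, {"x": -0.03, "y": 0.115}, {"x": 0}])

```text
invalid input at $.targets[0]: expected keys x, y, z, ax, ay, az
```

Emit:
apply_moves(targets=[{"x": 0.071, "y": 0.098, "z": 0.018, "ax": 0, "ay": 0, "az": 0.2}, {"x": 0.071, "y": 0.098, "z": 0.018, "ax": 0, "ay": 0, "az": 0.2}, {"x": 0.071, "y": 0.098, "z": 0.018, "ax": 0, "ay": 0, "az": 0.2}, {"x": 0.071, "y": 0.098, "z": 0.018, "ax": 0, "ay": 0, "az": 0.2}, {"x": 0.071, "y": 0.098, "z": 0.018, "ax": 0, "ay": 0, "az": 0.2}, {"x": 0.071, "y": 0.098, "z": 0.018, "ax": 0, "ay": 0, "az": 0.2}, {"x": 0.071, "y": 0.098, "z": 0.018, "ax": 0, "ay": 0, "az": 0.2}, {"x": 0.071, "y": 0.098, "z": 0.018, "ax": 0, "ay": 0, "az": 0.2}, {"x": 0.071, "y": 0.098, "z": 0.018, "ax": 0, "ay": 0, "az": 0.2}, {"x": 0.071, "y": 0.098, "z": 0.018, "ax": 0, "ay": 0, "az": 0.2}], jaw=85)

```text
time: 1.6
eef_pos: [0.5009, -0.2989, 0.3038]
eef_rot: [180.0, 0.0, 107.6]
ft_force: [-0.2, -0.7, -0.5]
opening: 0.085
```

Emit:
apply_moves(targets=[{"x": 0.021, "y": 0.125, "z": 0, "ax": 0, "ay": 0, "az": 0.2}, {"x": 0.021, "y": 0.125, "z": 0, "ax": 0, "ay": 0, "az": 0.2}, {"x": 0.021, "y": 0.125, "z": 0, "ax": 0, "ay": 0, "az": 0.2}, {"x": 0.021, "y": 0.125, "z": 0, "ax": 0, "ay": 0, "az": 0.2}, {"x": 0.021, "y": 0.125, "z": 0, "ax": 0, "ay": 0, "az": 0.2}, {"x": 0.021, "y": 0.125, "z": 0, "ax": 0, "ay": 0, "az": 0.2}])

```text
time: 2.35
eef_pos: [0.5508, 0.0012, 0.3036]
eef_rot: [-180.0, 0.1, 161.6]
ft_force: [1.3, -1.1, -0.5]
opening: 0.0851
```

Emit:
apply_moves(targets=[{"x": -0.03, "y": 0.115, "z": -0.02, "ax": 0, "ay": 0, "az": 0.073}, {"x": -0.03, "y": 0.115, "z": -0.02, "ax": 0, "ay": 0, "az": 0}, {"x": -0.03, "y": 0.115, "z": -0.02, "ax": 0, "ay": 0, "az": 0}, {"x": -0.03, "y": 0.115, "z": -0.02, "ax": 0, "ay": 0, "az": 0}, {"x": -0.03, "y": 0.115, "z": -0.02, "ax": 0, "ay": 0, "az": 0}, {"x": -0.03, "y": 0.115, "z": -0.02, "ax": 0, "ay": 0, "az": 0}, {"x": -0.03, "y": 0.115, "z": -0.02, "ax": 0, "ay": 0, "az": 0}, {"x": -0.03, "y": 0.115, "z": -0.02, "ax": 0, "ay": 0, "az": 0}, {"x": 0, "y": 0, "z": 0, "ax": 0, "ay": 0, "az": 0}])

```text
time: 3.48
eef_pos: [0.452, 0.3728, 0.2395]
eef_rot: [179.8, -0.1, 165.1]
ft_force: [-0.3, -0.0, -0.1]
opening: 0.0851
```

```bash
python3 - <<'E'
from h import *
f=env.grab_frame("top");g=env.grab_frame("side")
cv2.imwrite("pics/d1.png",f["image"][:,:,::-1]);cv2.imwrite("pics/d2.png",g["image"][:,:,::-1])
s=env.get_state();print(s["eef_pos"],s["eef_rot"],s["joints"])
a,b=px2w(f,134.4,221.8,.045),px2w(f,120,274.4,.045);print(a,b,(a+b)/2,np.degrees(np.arctan2(*(b-a)[1::-1])))
E
```

```text
[0.4544203  0.36799338 0.23912521] [-1.79951210e+02  7.48626081e-03  1.64696889e+02] [-12.89646798  28.48728921 -42.42073221 108.92707724  24.17940677
  51.8659229    7.52038277]
[0.50785296 0.35575747 0.045     ] [0.40258549 0.38382911 0.045     ] [0.45521922 0.36979329 0.045     ] 165.06842498974407
```

View pics/d2.png

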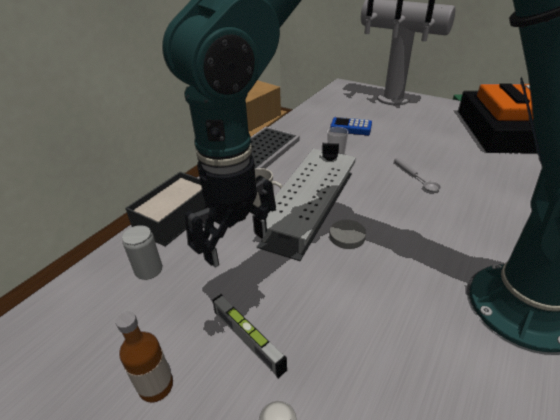

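View pics/d1.png

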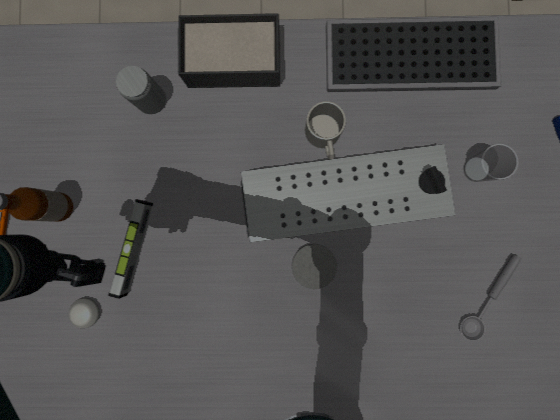

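Emit:
apply_moves(targets=[{"x": 0, "y": 0.005, "z": -0.1, "ax": 0, "ay": 0, "az": 0.008}, {"x": 0, "y": 0, "z": -0.1, "ax": 0, "ay": 0, "az": 0}, {"x": 0, "y": 0, "z": -0.1, "ax": 0, "ay": 0, "az": 0}, {"x": 0, "y": 0, "z": -0.1, "ax": 0, "ay": 0, "az": 0}, {"x": 0, "y": 0, "z": -0.1, "ax": 0, "ay": 0, "az": 0}, {"x": 0, "y": 0, "z": -0.06, "ax": 0, "ay": 0, "az": 0}, {"x": 0, "y": 0, "z": 0, "ax": 0, "ay": 0, "az": 0}])

```text
time: 4.45
eef_pos: [0.455, 0.367, 0.0138]
eef_rot: [-179.8, -0.0, 164.9]
ft_force: [-0.3, -0.6, 0.5]
opening: 0.0846
```

```bash
python3 - <<'E'
from h import *
g=env.grab_frame("side")
crop(g,130,180,350,400,"e1.png",3)
s=env.get_state();print(s["eef_pos"],s["eef_rot"],s["ft_force"])
E
```

```text
[0.45542685 0.36828    0.01511227] [-1.79901879e+02  1.81769507e-02  1.64869408e+02] [0.63162614 0.12595685 0.75225243]
```

View pics/e1.png

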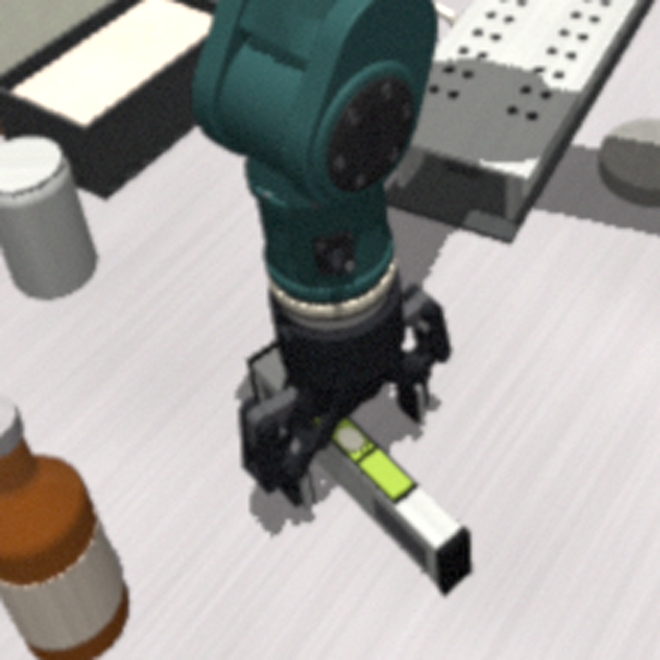

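The fingers straddle the level near its middle. Close.

Emit:
apply_moves(targets=[{"x": 0, "y": 0, "z": 0, "ax": 0, "ay": 0, "az": 0}, {"x": 0, "y": 0, "z": 0, "ax": 0, "ay": 0, "az": 0}, {"x": 0, "y": 0, "z": 0, "ax": 0, "ay": 0, "az": 0}, {"x": 0, "y": 0, "z": 0, "ax": 0, "ay": 0, "az": 0}, {"x": 0, "y": 0, "z": 0, "ax": 0, "ay": 0, "az": 0}, {"x": 0, "y": 0, "z": 0, "ax": 0, "ay": 0, "az": 0}, {"x": 0, "y": 0, "z": 0, "ax": 0, "ay": 0, "az": 0}], jaw=10, force=50)

```text
time: 5.38
eef_pos: [0.4549, 0.3704, 0.0161]
eef_rot: [180.0, 0.0, 165.0]
ft_force: [-0.3, -0.4, 6.7]
opening: 0.0215
```

Emit:
apply_moves(targets=[{"x": 0, "y": 0, "z": 0.05, "ax": 0, "ay": 0, "az": 0}, {"x": 0, "y": 0, "z": 0.12, "ax": 0, "ay": 0, "az": 0}, {"x": 0, "y": 0, "z": 0.12, "ax": 0, "ay": 0, "az": 0}, {"x": 0, "y": 0, "z": 0.12, "ax": 0, "ay": 0, "az": 0}, {"x": 0, "y": 0, "z": 0.1, "ax": 0, "ay": 0, "az": 0}, {"x": 0, "y": 0, "z": 0, "ax": 0, "ay": 0, "az": 0}])

```text
time: 6.12
eef_pos: [0.4554, 0.3716, 0.2231]
eef_rot: [179.7, 0.2, 165.0]
ft_force: [-0.2, 0.4, -3.7]
opening: 0.021
```

Emit:
apply_moves(targets=[{"x": 0.025, "y": -0.114, "z": 0, "ax": 0, "ay": 0, "az": -0.168}, {"x": 0.025, "y": -0.114, "z": 0, "ax": 0, "ay": 0, "az": -0.168}, {"x": 0.025, "y": -0.114, "z": 0, "ax": 0, "ay": 0, "az": -0.168}, {"x": 0.025, "y": -0.114, "z": 0, "ax": 0, "ay": 0, "az": -0.168}, {"x": 0.025, "y": -0.114, "z": 0, "ax": 0, "ay": 0, "az": -0.168}, {"x": 0.025, "y": -0.114, "z": 0, "ax": 0, "ay": 0, "az": -0.168}, {"x": 0.025, "y": -0.114, "z": 0, "ax": 0, "ay": 0, "az": -0.168}, {"x": 0.025, "y": -0.114, "z": 0, "ax": 0, "ay": 0, "az": -0.168}, {"x": 0.025, "y": -0.114, "z": 0, "ax": 0, "ay": 0, "az": -0.168}, {"x": 0, "y": 0, "z": 0, "ax": 0, "ay": 0, "az": 0}])

```text
time: 7.38
eef_pos: [0.5433, -0.0462, 0.2175]
eef_rot: [-179.8, 0.1, 96.5]
ft_force: [0.3, 0.5, -3.0]
opening: 0.0212
```

```bash
python3 - <<'E'
from h import *
f=env.grab_frame("top");g=env.grab_frame("side")
crop(f,180,80,480,300,"f1.png",2.6); crop(g,190,60,400,260,"f2.png",3)
s=env.get_state();print(s["eef_pos"],s["eef_rot"],s["ft_force"],s["joints"])
E
```

```text
[ 0.54300072 -0.04076489  0.21793002] [-1.79806797e+02 -4.78859807e-02  9.69161064e+01] [-0.6782901   0.95513219 -3.04924892] [ 17.30947273  23.48067451 -23.3115198  115.37142426  13.10330609
  43.83143483  -6.90247489]
```

View pics/f1.png

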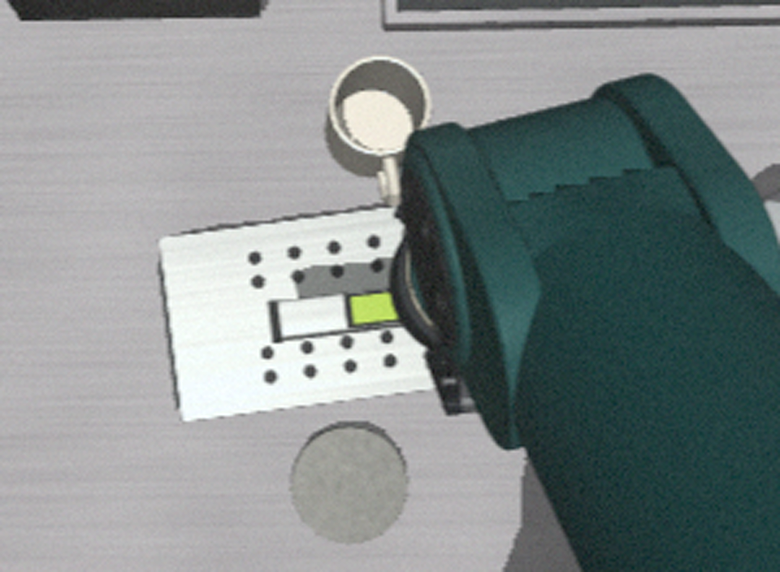

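View pics/f2.png

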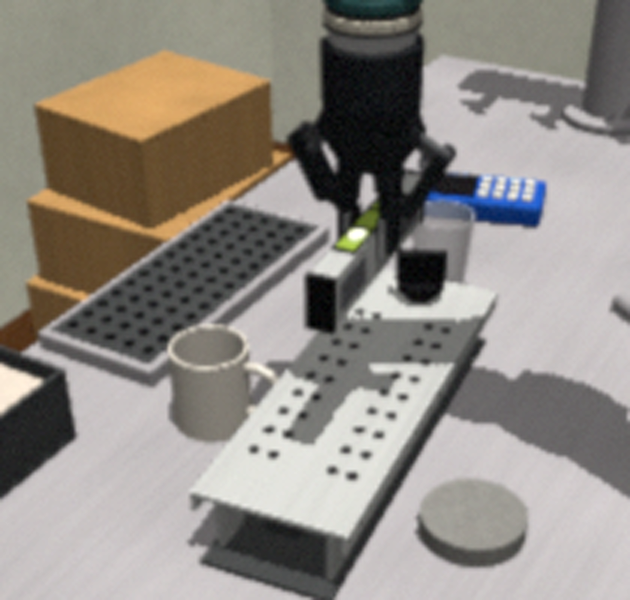

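Emit:
apply_moves(targets=[{"x": 0, "y": 0.025, "z": -0.08, "ax": 0, "ay": 0, "az": 0}, {"x": -0.003, "y": 0.025, "z": -0.08, "ax": 0, "ay": 0, "az": 0}, {"x": 0, "y": 0, "z": -0.07, "ax": 0, "ay": 0, "az": 0}, {"x": 0, "y": 0, "z": -0.05, "ax": 0, "ay": 0, "az": 0}, {"x": 0, "y": 0, "z": -0.02, "ax": 0, "ay": 0, "az": 0}, {"x": 0, "y": 0, "z": 0, "ax": 0, "ay": 0, "az": 0}, {"x": 0, "y": 0, "z": 0, "ax": 0, "ay": 0, "az": 0}])

```text
time: 8.35
eef_pos: [0.544, -0.0199, 0.1]
eef_rot: [179.9, -0.0, 97.0]
ft_force: [0.4, -0.2, -3.6]
opening: 0.0211
```

```bash
python3 - <<'E'
from h import *
g=env.grab_frame("side")
crop(g,230,110,380,260,"g2.png",4)
s=env.get_state();print(s["eef_pos"],s["eef_rot"],s["ft_force"])
E
```

```text
[ 0.54405599 -0.02013128  0.10015287] [1.79902362e+02 2.87293638e-03 9.69744875e+01] [ 0.92154433 -0.14621498 -3.43772339]
```

View pics/g2.png

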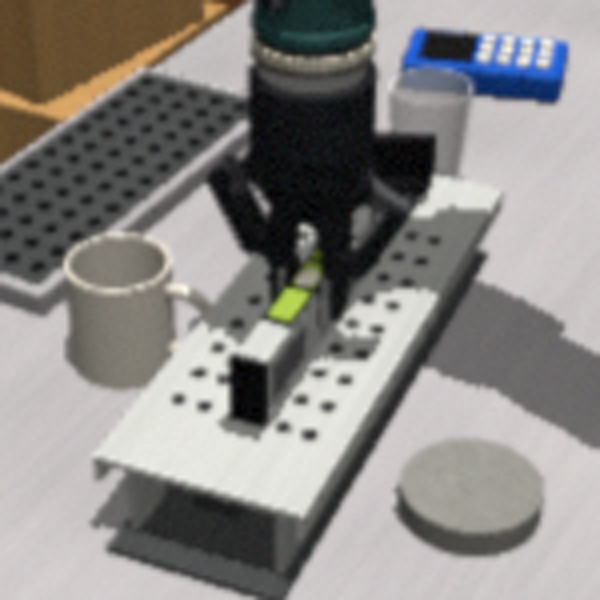

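Hovering a little above the shelf; lower slowly.

Emit:
apply_moves(targets=[{"x": 0, "y": 0, "z": -0.01, "ax": 0, "ay": 0, "az": 0}, {"x": 0, "y": 0, "z": -0.01, "ax": 0, "ay": 0, "az": 0}, {"x": 0, "y": 0, "z": 0, "ax": 0, "ay": 0, "az": 0}, {"x": 0, "y": 0, "z": 0, "ax": 0, "ay": 0, "az": 0}])

```text
time: 8.9
eef_pos: [0.5434, -0.0204, 0.0912]
eef_rot: [-180.0, 0.0, 97.0]
ft_force: [1.0, 0.4, -3.9]
opening: 0.0213
```

Emit:
apply_moves(targets=[{"x": 0, "y": 0, "z": -0.005, "ax": 0, "ay": 0, "az": 0}, {"x": 0, "y": 0, "z": -0.005, "ax": 0, "ay": 0, "az": 0}, {"x": 0, "y": 0, "z": 0, "ax": 0, "ay": 0, "az": 0}, {"x": 0, "y": 0, "z": 0, "ax": 0, "ay": 0, "az": 0}])

```text
time: 9.4
eef_pos: [0.5434, -0.0204, 0.0873]
eef_rot: [-180.0, -0.0, 97.0]
ft_force: [-0.1, -0.3, -2.9]
opening: 0.021
```

Emit:
apply_moves(targets=[{"x": 0, "y": 0, "z": -0.005, "ax": 0, "ay": 0, "az": 0}, {"x": 0, "y": 0, "z": 0, "ax": 0, "ay": 0, "az": 0}, {"x": 0, "y": 0, "z": 0, "ax": 0, "ay": 0, "az": 0}])

```text
time: 9.78
eef_pos: [0.5437, -0.0204, 0.0863]
eef_rot: [180.0, 0.0, 97.0]
ft_force: [-0.7, -0.5, 5.9]
opening: 0.0218
```

```bash
python3 - <<'E'
from h import *
g=env.grab_frame("side")
crop(g,230,110,380,260,"g3.png",4)
s=env.get_state();print(s["eef_pos"],s["eef_rot"],s["ft_force"])
E
```

```text
[ 0.5437146  -0.02033327  0.08626436] [1.79965282e+02 3.98121377e-02 9.69789083e+01] [-1.28969028  0.58471419  5.90367457]
```

View pics/g3.png

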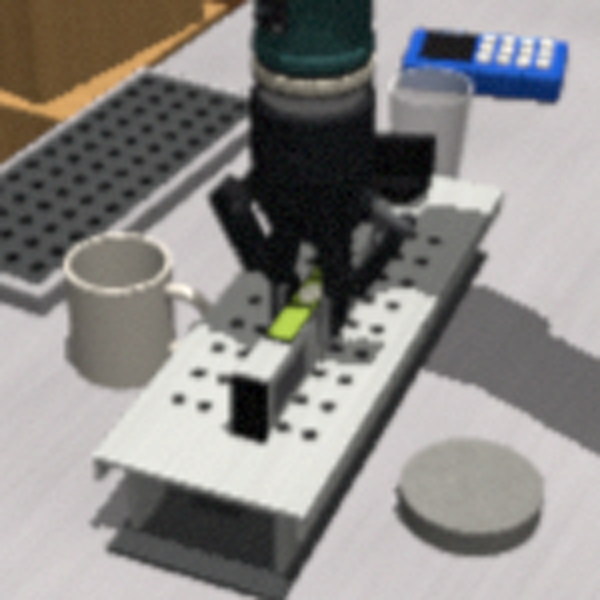

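Emit:
apply_moves(targets=[{"x": 0, "y": 0, "z": 0, "ax": 0, "ay": 0, "az": 0}, {"x": 0, "y": 0, "z": 0, "ax": 0, "ay": 0, "az": 0}, {"x": 0, "y": 0, "z": 0, "ax": 0, "ay": 0, "az": 0}, {"x": 0, "y": 0, "z": 0, "ax": 0, "ay": 0, "az": 0}, {"x": 0, "y": 0, "z": 0, "ax": 0, "ay": 0, "az": 0}], jaw=45)

```text
time: 10.45
eef_pos: [0.5433, -0.0204, 0.0852]
eef_rot: [-180.0, -0.0, 97.0]
ft_force: [-0.7, -0.3, -0.4]
opening: 0.0452
```

Emit:
apply_moves(targets=[{"x": 0, "y": 0, "z": 0.02, "ax": 0, "ay": 0, "az": 0}, {"x": 0, "y": 0, "z": 0.05, "ax": 0, "ay": 0, "az": 0}, {"x": 0, "y": 0, "z": 0.1, "ax": 0, "ay": 0, "az": 0}, {"x": 0, "y": 0, "z": 0.12, "ax": 0, "ay": 0, "az": 0}, {"x": 0, "y": 0, "z": 0.12, "ax": 0, "ay": 0, "az": 0}, {"x": -0.12, "y": 0, "z": 0.06, "ax": 0, "ay": 0, "az": 0}, {"x": -0.12, "y": 0, "z": 0, "ax": 0, "ay": 0, "az": 0}, {"x": 0, "y": 0, "z": 0, "ax": 0, "ay": 0, "az": 0}])

```text
time: 11.45
eef_pos: [0.4428, -0.0208, 0.2735]
eef_rot: [-179.8, 0.1, 97.0]
ft_force: [1.1, 0.9, 0.3]
opening: 0.0449
```

```bash
python3 - <<'E'
from h import *
f=env.grab_frame("top");g=env.grab_frame("side")
crop(f,230,120,470,300,"h1.png",3.3); crop(g,230,110,380,260,"h2.png",4)
s=env.get_state();print(s["eef_pos"],s["eef_rot"],s["ft_force"],s["joints"])
E
```

```text
[ 0.44744895 -0.0204901   0.27396069] [1.79908728e+02 4.14278647e-02 9.69550212e+01] [ 0.45426317 -0.21125156  0.22676054] [ 20.11698575  11.95875365 -27.07869717 123.06042927   7.53835927
  46.41614976  -4.70450187]
```

View pics/h1.png

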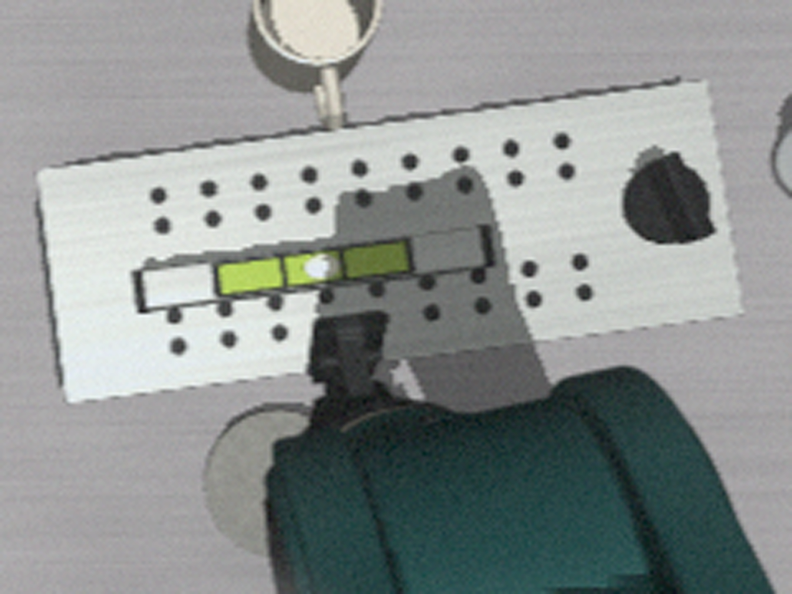

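View pics/h2.png

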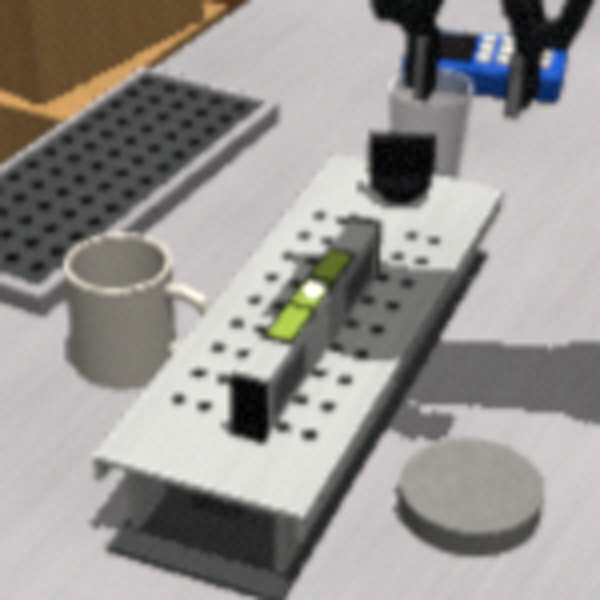

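```bash
python3 - <<'E'
from h import *
f=env.grab_frame("top")
a,b=px2w(f,434.9,166.3,.12),px2w(f,446.2,189.3,.12);print(a,b,(a+b)/2-[.0026,-.0054,0],np.linalg.norm(a-b),np.degrees(np.arctan2(*(a-b)[1::-1])))
for p in [(.5786,-.2297),(.58,-.229),(.58,-.226)]:
  print(p,w2px(f,(*p,.12)),w2px(f,(*p,.088)))
im=f["image"][155:205,405:460,::-1].astype(float)
im=np.clip((im-15)*5,0,255).astype(np.uint8)
cv2.imwrite("pics/i1.png",cv2.resize(cv2.GaussianBlur(im,(3,3),0),None,fx=10,fy=10,interpolation=cv2.INTER_CUBIC))
crop(f,260,180,400,230,"i2.png",5.7)
E
```

```text
[ 0.60222637 -0.22317949  0.12      ] [ 0.55996379 -0.24228592  0.12      ] [ 0.57849508 -0.2273327   0.12      ] 0.04638083324487888 24.327176675900674
(0.5786, -0.2297) [438.89963004 179.16419613] [432.81255248 181.159024  ]
(0.58, -0.229) [438.48832275 178.40258393] [432.41867955 180.4281435 ]
(0.58, -0.226) [436.82519118 178.42201607] [430.82366537 180.44661717]
```

View pics/i1.png

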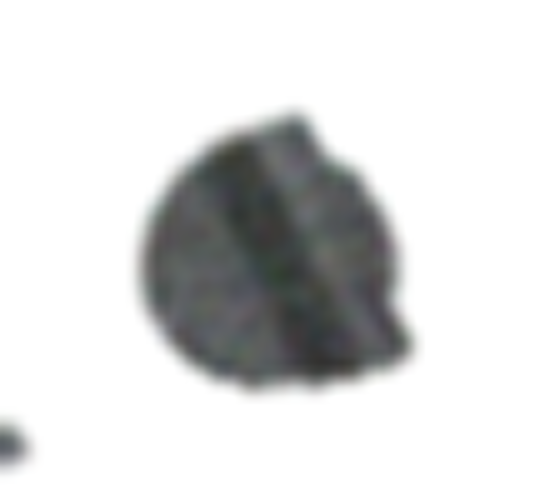

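View pics/i2.png

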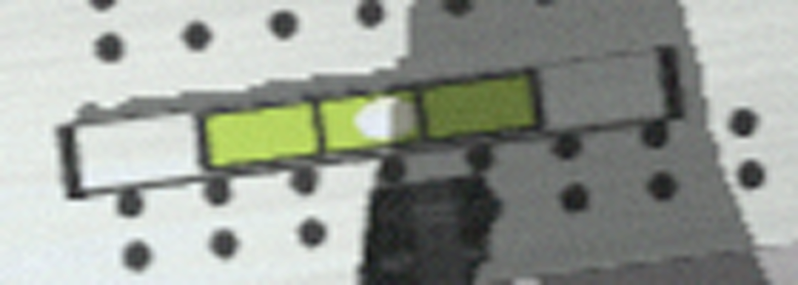

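Emit:
apply_moves(targets=[{"x": 0.041, "y": -0.065, "z": 0, "ax": 0, "ay": 0, "az": -0.2}, {"x": 0.041, "y": -0.065, "z": 0, "ax": 0, "ay": 0, "az": -0.2}, {"x": 0.041, "y": -0.065, "z": 0, "ax": 0, "ay": 0, "az": -0.2}, {"x": 0.041, "y": -0.065, "z": 0, "ax": 0, "ay": 0, "az": -0.2}, {"x": 0.041, "y": -0.065, "z": 0, "ax": 0, "ay": 0, "az": -0.2}, {"x": 0.041, "y": -0.065, "z": 0, "ax": 0, "ay": 0, "az": -0.2}, {"x": 0.041, "y": -0.065, "z": 0, "ax": 0, "ay": 0, "az": -0.2}, {"x": 0.041, "y": -0.065, "z": 0, "ax": 0, "ay": 0, "az": -0.21}, {"x": 0, "y": 0, "z": -0.1, "ax": 0, "ay": 0, "az": 0}, {"x": 0, "y": 0, "z": 0, "ax": 0, "ay": 0, "az": 0}], jaw=60)

```text
time: 12.85
eef_pos: [0.5774, -0.2279, 0.2299]
eef_rot: [-179.7, 0.3, 24.5]
ft_force: [-0.3, 0.0, 0.6]
opening: 0.0599
```

```bash
python3 - <<'E'
from h import *
f=env.grab_frame("top");g=env.grab_frame("side")
crop(f,230,120,500,300,"j1.png",2.9); crop(g,250,70,400,220,"j2.png",4)
s=env.get_state();print(s["eef_pos"],s["eef_rot"],s["ft_force"],s["joints"])
E
```

```text
[ 0.5793318  -0.22802707  0.2331795 ] [-1.79958672e+02  1.06150437e-02  2.45554582e+01] [0.26312297 0.43132957 0.52865058] [ 21.7131607   26.44197775  -6.09223219 105.59482149   3.60285434
  48.18377689 -51.59594531]
```

View pics/j1.png

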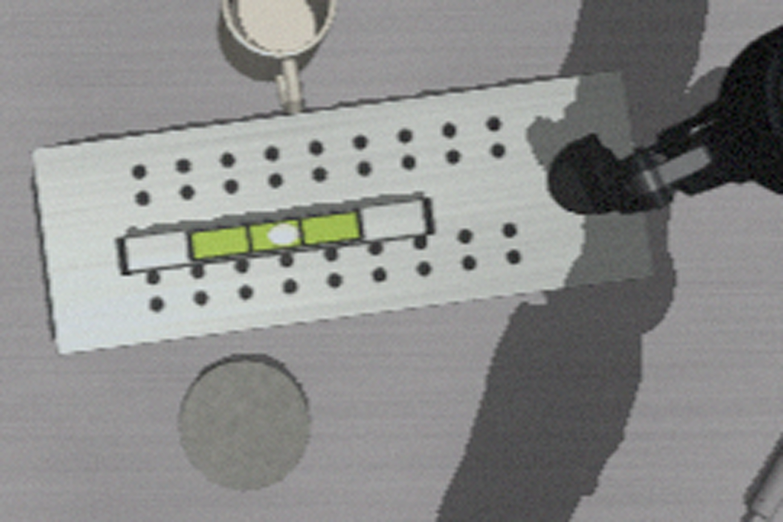

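View pics/j2.png

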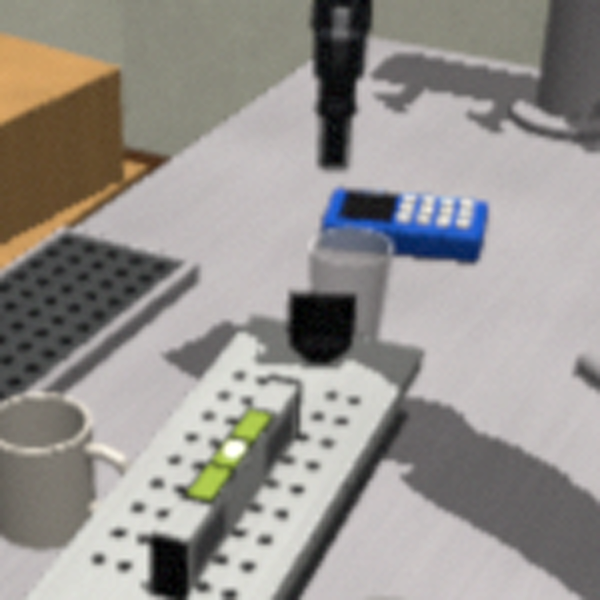

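Emit:
apply_moves(targets=[{"x": 0, "y": 0, "z": -0.1, "ax": 0, "ay": 0, "az": 0}, {"x": 0, "y": 0, "z": -0.1, "ax": 0, "ay": 0, "az": 0}, {"x": 0, "y": 0, "z": -0.08, "ax": 0, "ay": 0, "az": 0}, {"x": 0, "y": 0, "z": -0.045, "ax": 0, "ay": 0, "az": 0}, {"x": 0, "y": 0, "z": 0, "ax": 0, "ay": 0, "az": 0}, {"x": 0, "y": 0, "z": 0, "ax": 0, "ay": 0, "az": 0}])

```text
time: 13.7
eef_pos: [0.58, -0.2287, 0.1048]
eef_rot: [179.9, -0.1, 24.5]
ft_force: [0.6, -0.2, -0.2]
opening: 0.0601
```

```bash
python3 - <<'E'
from h import *
f=env.grab_frame("top");g=env.grab_frame("side")
crop(f,380,120,500,240,"k1.png",4.5); crop(g,280,90,380,190,"k2.png",5)
s=env.get_state();print(s["eef_pos"],s["eef_rot"],s["ft_force"])
E
```

```text
[ 0.57979275 -0.22881614  0.10490274] [ 1.79883073e+02 -1.24749801e-01  2.45018783e+01] [-0.24359266  0.50085926 -0.0043033 ]
```

View pics/k1.png

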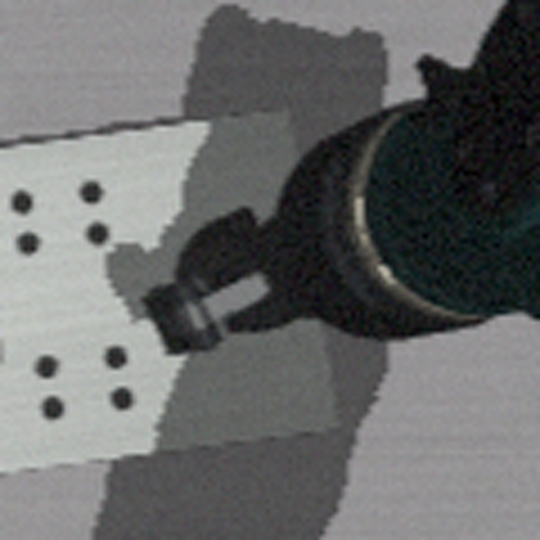

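View pics/k2.png

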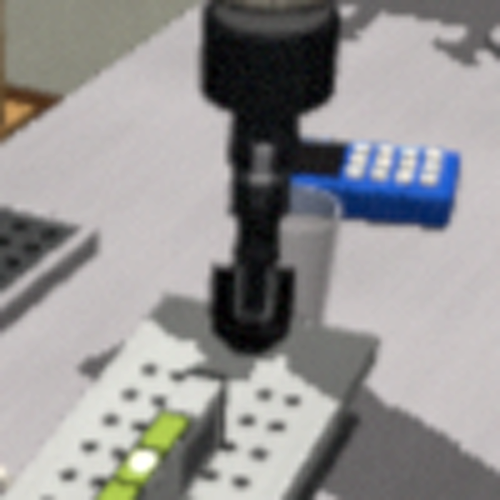

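Emit:
apply_moves(targets=[{"x": 0, "y": 0, "z": -0.017, "ax": 0, "ay": 0, "az": 0}, {"x": 0, "y": 0, "z": 0, "ax": 0, "ay": 0, "az": 0}])

```text
time: 14.05
eef_pos: [0.5782, -0.2283, 0.0963]
eef_rot: [-180.0, 0.0, 24.5]
ft_force: [0.1, 0.7, 0.0]
opening: 0.06
```

Emit:
apply_moves(targets=[{"x": 0, "y": 0, "z": 0, "ax": 0, "ay": 0, "az": 0}, {"x": 0, "y": 0, "z": 0, "ax": 0, "ay": 0, "az": 0}, {"x": 0, "y": 0, "z": 0, "ax": 0, "ay": 0, "az": 0}, {"x": 0, "y": 0, "z": 0, "ax": 0, "ay": 0, "az": 0}, {"x": 0, "y": 0, "z": 0, "ax": 0, "ay": 0, "az": 0}, {"x": 0, "y": 0, "z": 0, "ax": 0, "ay": 0, "az": 0}], jaw=2, force=60)

```text
time: 14.8
eef_pos: [0.5791, -0.2296, 0.0968]
eef_rot: [179.9, -0.0, 24.5]
ft_force: [1.8, -4.9, 0.4]
opening: 0.0111
```

```bash
python3 - <<'E'
from h import *
g=env.grab_frame("side")
crop(g,280,90,380,190,"l2.png",5)
s=env.get_state();print(s["eef_pos"],s["eef_rot"],s["ft_force"],s["wrist_torque"],s["opening"])
E
```

```text
[ 0.57904517 -0.22963816  0.09678925] [ 1.79894359e+02 -3.18434354e-02  2.44606821e+01] [ 0.1337437  -3.96329058 -0.65821355] [-1.11468603 -0.26768843 -0.06632921] 0.011137201692486864
```

View pics/l2.png

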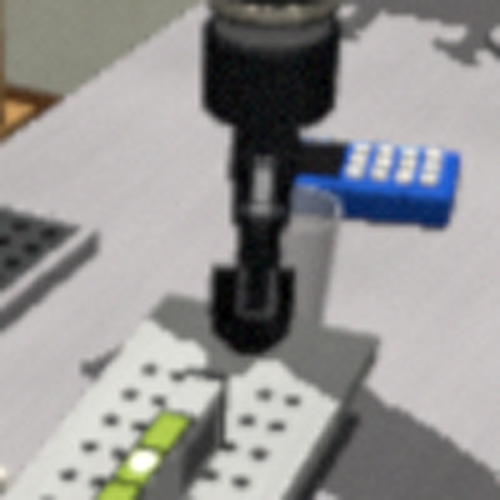

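Emit:
apply_moves(targets=[{"x": 0, "y": -0.003, "z": -0.005, "ax": 0, "ay": 0, "az": 0}, {"x": 0, "y": 0, "z": -0.005, "ax": 0, "ay": 0, "az": 0}, {"x": 0, "y": 0, "z": 0, "ax": 0, "ay": 0, "az": 0}, {"x": 0, "y": 0, "z": 0, "ax": 0, "ay": 0, "az": 0}])

```text
time: 15.35
eef_pos: [0.5795, -0.2301, 0.0936]
eef_rot: [179.9, -0.1, 24.5]
ft_force: [0.5, -4.9, 7.2]
opening: 0.0108
```

Emit:
apply_moves(targets=[{"x": 0, "y": 0, "z": -0.005, "ax": 0, "ay": 0, "az": 0}, {"x": 0, "y": 0, "z": 0, "ax": 0, "ay": 0, "az": 0}, {"x": 0, "y": 0, "z": 0, "ax": 0, "ay": 0, "az": 0}])

```text
time: 15.72
eef_pos: [0.5798, -0.2303, 0.0925]
eef_rot: [179.9, -0.1, 24.5]
ft_force: [-1.3, -3.8, 11.3]
opening: 0.0108
```

Emit:
apply_moves(targets=[{"x": 0, "y": 0, "z": -0.004, "ax": 0, "ay": 0, "az": 0}, {"x": 0, "y": 0, "z": 0, "ax": 0, "ay": 0, "az": 0}, {"x": 0, "y": 0, "z": 0, "ax": 0, "ay": 0, "az": 0}])

```text
time: 16.1
eef_pos: [0.5805, -0.2302, 0.0922]
eef_rot: [179.9, -0.2, 24.5]
ft_force: [-1.5, -2.9, 18.9]
opening: 0.011
```

Emit:
apply_moves(targets=[{"x": 0, "y": 0, "z": 0, "ax": 0, "ay": 0, "az": -0.12}, {"x": 0, "y": 0, "z": 0, "ax": 0, "ay": 0, "az": -0.12}, {"x": 0, "y": 0, "z": 0, "ax": 0, "ay": 0, "az": -0.12}, {"x": 0, "y": 0, "z": 0, "ax": 0, "ay": 0, "az": -0.12}, {"x": 0, "y": 0, "z": 0, "ax": 0, "ay": 0, "az": -0.12}, {"x": 0, "y": 0, "z": 0, "ax": 0, "ay": 0, "az": -0.12}, {"x": 0, "y": 0, "z": 0, "ax": 0, "ay": 0, "az": -0.12}, {"x": 0, "y": 0, "z": 0, "ax": 0, "ay": 0, "az": -0.12}, {"x": 0, "y": 0, "z": 0, "ax": 0, "ay": 0, "az": 0}])

```text
time: 17.23
eef_pos: [0.5807, -0.2284, 0.0921]
eef_rot: [-179.9, -0.2, -18.7]
ft_force: [-1.0, -0.6, 19.1]
opening: 0.011
```

Emit:
apply_moves(targets=[{"x": 0, "y": 0, "z": 0, "ax": 0, "ay": 0, "az": 0}, {"x": 0, "y": 0, "z": 0, "ax": 0, "ay": 0, "az": 0}, {"x": 0, "y": 0, "z": 0, "ax": 0, "ay": 0, "az": 0}, {"x": 0, "y": 0, "z": 0, "ax": 0, "ay": 0, "az": 0}, {"x": 0, "y": 0, "z": 0, "ax": 0, "ay": 0, "az": 0}, {"x": 0, "y": 0, "z": 0, "ax": 0, "ay": 0, "az": 0}, {"x": 0, "y": 0, "z": 0, "ax": 0, "ay": 0, "az": 0}, {"x": 0, "y": 0, "z": 0, "ax": 0, "ay": 0, "az": 0}, {"x": 0, "y": 0, "z": 0, "ax": 0, "ay": 0, "az": 0}, {"x": 0, "y": 0, "z": 0, "ax": 0, "ay": 0, "az": 0}])

```text
time: 18.48
eef_pos: [0.5807, -0.2284, 0.0921]
eef_rot: [-179.8, -0.2, -18.7]
ft_force: [-1.3, 0.3, 19.5]
opening: 0.0111
```

Emit:
apply_moves(targets=[{"x": 0, "y": 0, "z": 0, "ax": 0, "ay": 0, "az": 0}, {"x": 0, "y": 0, "z": 0, "ax": 0, "ay": 0, "az": 0}, {"x": 0, "y": 0, "z": 0, "ax": 0, "ay": 0, "az": 0}, {"x": 0, "y": 0, "z": 0, "ax": 0, "ay": 0, "az": 0}, {"x": 0, "y": 0, "z": 0, "ax": 0, "ay": 0, "az": 0}, {"x": 0, "y": 0, "z": 0, "ax": 0, "ay": 0, "az": 0}, {"x": 0, "y": 0, "z": 0, "ax": 0, "ay": 0, "az": 0}, {"x": 0, "y": 0, "z": 0, "ax": 0, "ay": 0, "az": 0}, {"x": 0, "y": 0, "z": 0, "ax": 0, "ay": 0, "az": 0}, {"x": 0, "y": 0, "z": 0, "ax": 0, "ay": 0, "az": 0}])

```text
time: 19.73
eef_pos: [0.5806, -0.2284, 0.0921]
eef_rot: [-179.8, -0.2, -18.7]
ft_force: [-1.8, -0.4, 19.8]
opening: 0.0105
```

```bash
cat > bub.py <<'E'
from h import *
def look(n):
    f=env.grab_frame("top");g=env.grab_frame("side")
    crop(f,260,170,400,230,n+"t.png",5.7); crop(g,270,90,370,190,n+"s.png",5); crop(f,230,100,560,300,n+"w.png",2.4)
    s=env.get_state();print(s["time"],s["eef_pos"],s["eef_rot"],s["ft_force"],s["wrist_torque"],s["opening"],s["joints"])
    # profile along the level axis
    im=f["image"].astype(float)
    return f,g
import sys
look(sys.argv[1])
E
python3 bub.py m
```

```text
19.825 [ 0.58068473 -0.228397    0.09209996] [-1.79834462e+02 -1.72008185e-01 -1.87032108e+01] [-1.15516051  0.19921276 19.70341203] [ 0.52715014  0.46749318 -0.05979352] 0.010776494748809179 [ 12.72007303  37.05179698   6.71502182 111.17915627  -7.94410682
  32.03218559 -83.88055222]
```

View pics/mt.png

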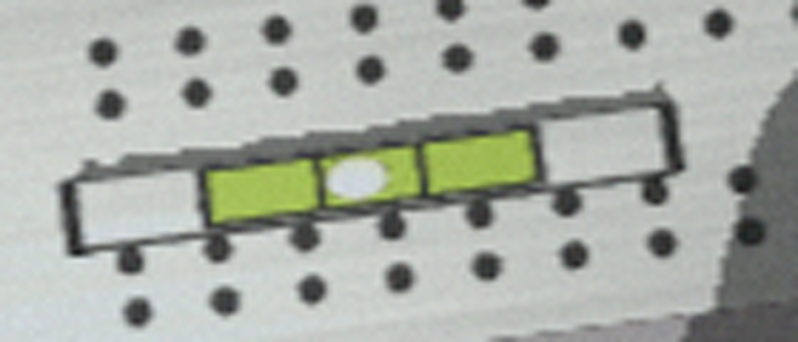

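View pics/ms.png

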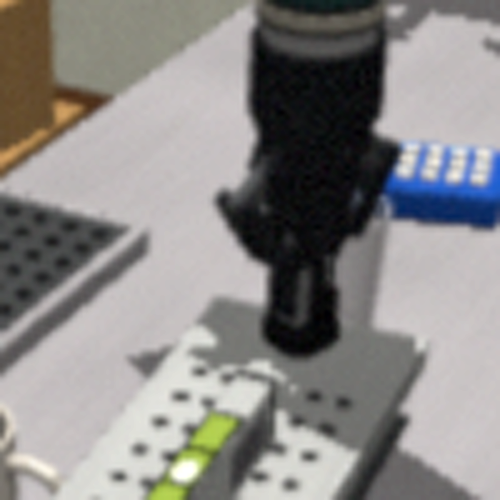

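View pics/mw.png

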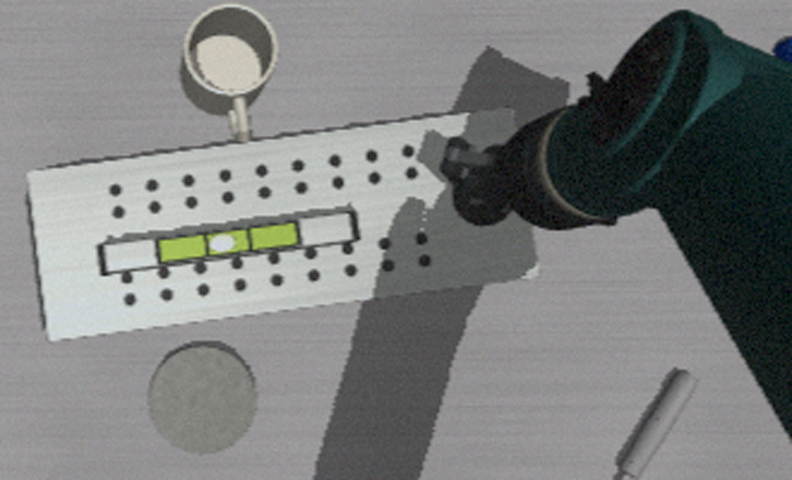

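Emit:
apply_moves(targets=[{"x": 0, "y": 0, "z": 0, "ax": 0, "ay": 0, "az": -0.12}, {"x": 0, "y": 0, "z": 0, "ax": 0, "ay": 0, "az": -0.12}, {"x": 0, "y": 0, "z": 0, "ax": 0, "ay": 0, "az": -0.12}, {"x": 0, "y": 0, "z": 0, "ax": 0, "ay": 0, "az": 0}, {"x": 0, "y": 0, "z": 0, "ax": 0, "ay": 0, "az": 0}, {"x": 0, "y": 0, "z": 0, "ax": 0, "ay": 0, "az": 0}, {"x": 0, "y": 0, "z": 0, "ax": 0, "ay": 0, "az": 0}, {"x": 0, "y": 0, "z": 0, "ax": 0, "ay": 0, "az": 0}, {"x": 0, "y": 0, "z": 0, "ax": 0, "ay": 0, "az": 0}, {"x": 0, "y": 0, "z": 0, "ax": 0, "ay": 0, "az": 0}])

```text
time: 21.08
eef_pos: [0.5808, -0.2278, 0.0921]
eef_rot: [-179.7, -0.1, -34.9]
ft_force: [-1.5, 1.4, 20.7]
opening: 0.0111
```

Emit:
apply_moves(targets=[{"x": 0, "y": 0, "z": 0, "ax": 0, "ay": 0, "az": 0}, {"x": 0, "y": 0, "z": 0, "ax": 0, "ay": 0, "az": 0}, {"x": 0, "y": 0, "z": 0, "ax": 0, "ay": 0, "az": 0}, {"x": 0, "y": 0, "z": 0, "ax": 0, "ay": 0, "az": 0}, {"x": 0, "y": 0, "z": 0, "ax": 0, "ay": 0, "az": 0}, {"x": 0, "y": 0, "z": 0, "ax": 0, "ay": 0, "az": 0}, {"x": 0, "y": 0, "z": 0, "ax": 0, "ay": 0, "az": 0}, {"x": 0, "y": 0, "z": 0, "ax": 0, "ay": 0, "az": 0}, {"x": 0, "y": 0, "z": 0, "ax": 0, "ay": 0, "az": 0}, {"x": 0, "y": 0, "z": 0, "ax": 0, "ay": 0, "az": 0}])

```text
time: 22.32
eef_pos: [0.5808, -0.2278, 0.092]
eef_rot: [-179.7, -0.1, -34.9]
ft_force: [-1.1, 1.0, 21.4]
opening: 0.0108
```

Emit:
apply_moves(targets=[{"x": 0, "y": 0, "z": 0, "ax": 0, "ay": 0, "az": 0}, {"x": 0, "y": 0, "z": 0, "ax": 0, "ay": 0, "az": 0}, {"x": 0, "y": 0, "z": 0, "ax": 0, "ay": 0, "az": 0}, {"x": 0, "y": 0, "z": 0, "ax": 0, "ay": 0, "az": 0}, {"x": 0, "y": 0, "z": 0, "ax": 0, "ay": 0, "az": 0}, {"x": 0, "y": 0, "z": 0, "ax": 0, "ay": 0, "az": 0}, {"x": 0, "y": 0, "z": 0, "ax": 0, "ay": 0, "az": 0}, {"x": 0, "y": 0, "z": 0, "ax": 0, "ay": 0, "az": 0}, {"x": 0, "y": 0, "z": 0, "ax": 0, "ay": 0, "az": 0}, {"x": 0, "y": 0, "z": 0, "ax": 0, "ay": 0, "az": 0}])

```text
time: 23.58
eef_pos: [0.5808, -0.2278, 0.092]
eef_rot: [-179.7, -0.1, -34.9]
ft_force: [-1.7, 1.2, 20.0]
opening: 0.0109
```

```bash
python3 bub.py n
```

```text
23.675 [ 0.58079315 -0.22786287  0.0920515 ] [-1.79746310e+02 -9.37842822e-02 -3.48798962e+01] [-0.90887243  1.21366266 20.92158524] [ 0.64985999  0.39691485 -0.04449718] 0.010917815793487818 [  9.67128797  37.39099685  11.09888161 111.32338136 -13.04403256
  32.31649799 -95.29087603]
```

View pics/nt.png

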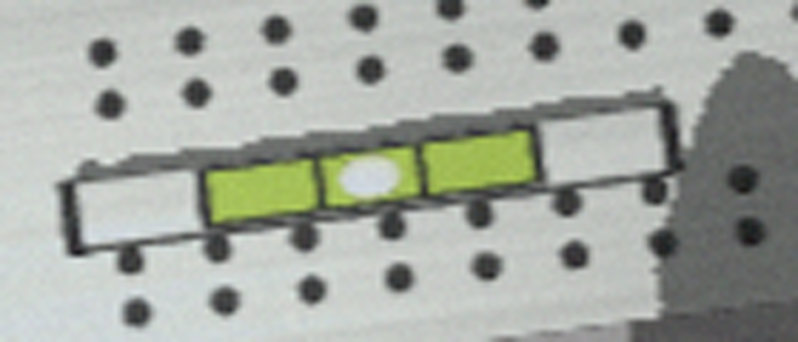

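View pics/ns.png

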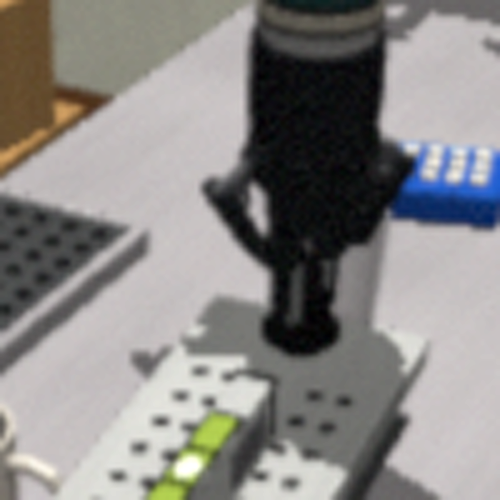

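```bash
python3 -c "
from workcell import env
print(env.hand_in())"
```

```text
the job is handed in; nothing more can be done
None
```

The job is handed in at about 23.7 s, with the level on the shelf, the knob gripped and pressed home, and the bubble centred. The hand-in reports no verdict.

- **Level:** It stands upright and lengthwise on the shelf, let go. By my measurements it is about 20 mm towards the hinge and 10 mm to the side of the clear middle.
- **Press:** The arm grips the knob with 60 N and pushes down with about 21 N. The knob went down about 4.7 mm in all. The last 1.6 mm I commanded moved it only 0.3 mm while the push rose to 19 N, so I take it to be on its stop.
- **Knob:** I turned it about 59° clockwise.
- **Bubble:** After about 2.5 s of settling, the last top picture shows it midway between the lines (pixel 370, with the lines at 319 and 422).

The last wide picture was taken before the final 16° turn. In it the mug and the nearest coaster were where they started. I took no later wide picture and did not check every bystander one by one. No check disagreed with another. The 4.7 mm travel is slightly more than the nominal 4 mm, which I put down to a small slip in the grip.

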